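# Test a jar mill's emergency stop

## Task

Do the routine check of the jar mill's emergency stop with the fingertips only, gripping nothing: press the red mushroom button firmly down until it latches, then turn it clockwise by pushing one of its lobes round until it springs back up. After that press the blue reset button right in and let it come back. Leave the green and white buttons, the speed knob, the vial on the deck and everything else on the bench alone.

Things in the scene. Friction and masses are not known exactly. Their poses are not given: they have to be found in the camera images.
- estop_top (a point): Centre of the top of the red mushroom head, on its upright axis; 46 mm above the mill's deck when out, 37 mm when latched. Turns with the head: z up, x towards one of its three lobes. Core of radius 24 mm; lobes of radius 9 mm, centred 26 mm from the axis, 120 degrees apart, so 35 mm out to the lobe tips. Lobe tops lie 4.5 mm, the underside 20 mm below this point.
- estop (a joint): How far the red head is pushed in, m: about 0 out, 0.009 latched in. It resists with about 12 N at first, less and less further in; past 4.5 mm it snaps down by itself onto a solid stop and stays latched there. Lifting it straight out would take about 9 N; turning releases it.
- estop_turn (a joint): Turn of the red head clockwise seen from above, rad: 0 at rest, at most 0.8, spring-returned. When latched, turning it cams the head upward; by 0.6 to 0.7 rad it has sprung out. Takes about 0.1 N m (4 N on a lobe). Let go, it turns back to 0.
- reset_btn_top (a point): Blue reset push button on the mill deck, one of three alike in a row (blue, green, white, 60 mm apart, in any order): cap 28 mm across in a black ring 44 mm across. This point is the centre of the cap's top, 22 mm above the deck; z up.
- reset_btn (a joint): How far the blue button is pressed, m: 0 out, 0.006 fully in; sprung, about 5 N fully in. It counts as pressed beyond 0.004.
- start_btn (a joint): The green start button, the same kind, m pressed. Must not be pressed (2 mm at most).
- jog_btn (a joint): The white jog button, the same kind, m pressed. Must not be pressed (2 mm at most).
- speed_mark (a point): Tip of the white mark on the small black speed knob (28 mm across, 14 mm high) on the deck; leave it as set.
- estop_base: Yellow round plate (96 mm across, 3 mm thick) under the red mushroom, fixed to the mill's deck, with a collar of radius 21 mm and height 17 mm under the head. Origin on the mushroom's axis at deck height, z up. No other control within 70 mm of the axis.
- mill: White jar mill, fixed: drive housing 230 x 250 x 130 mm whose flat aluminium top is the deck (130 mm above the bench), and behind it, towards its +x, a roller bed with a white porcelain jar lying on it (124 mm across, its top 196 mm above the bench, its near end 175 mm from the origin along +x). Origin at the centre of the housing's underside, on the bench; z up.
- vial: Small clear vial with white cap, 26 mm across, 45 mm high, standing on the deck; origin at the centre of its underside. Leave standing.
- beaker: Glass beaker, 72 mm across, 90 mm high, on the yellow absorbent pad; origin at the centre of its underside.
- dish: Round steel dish, 100 mm across, 42 mm high, on the pad; origin at the centre of its underside.
- tongs: Steel crucible tongs, 220 mm long, 7 mm thick, lying flat on the pad; origin at its underside near mid-length, x towards the jaws.
- flask: Amber volumetric flask with green stopper, 66 mm across, 158 mm high, standing on the bench; origin at the centre of its underside.
- bottle: Amber reagent bottle with blue cap, 68 mm across, 150 mm high, standing on the bench; origin at the centre of its underside.

How it is judged:
By the outcome, as a careful person would: the job done as asked, in the order asked, and still so for the second after the job is handed in, with the robot touching nothing.
It also fails if it takes over 48 s, if anything falls off the work surface, if the arm or the gripper's body presses on something with over 40 N, if the wrist force passes 120 N, or if a joint passes its speed limit or range.

## Robot

A 6-joint arm with a two-finger parallel gripper is mounted at the origin on the work surface. World frame = base frame: x ahead of the robot, y to its left, z up, the work surface at z = 0. Lengths are in m, angles in degrees, forces in N, time in s.
With the tool pointing down it reaches from about 0.4 to 0.825 m from the base axis. Payload 7 kg.
Tool frame: the origin (TCP) lies midway between the tips of the shut fingers; the grasp point (between the pads) lies ctrl.tcp_to_grasp behind it (ctrl.tcp_to_grasp is the distance from the TCP to the grasp point, in m); z points along the fingers, y is the line along which they close (so a half turn about z gives the same grasp; the last joint's range is limited). The gripper opens to 88 mm and grips with 3 to 60 N. Pads are 19 mm wide; open, the fingers measure 130 mm over their backs; the gripper's body (78 mm by 193 mm) begins 47 mm behind the grasp point.
Start: joints at [-55.743, 20.546, 0.682, 0, -70.136, -16.507], TCP at [0.206, -0.643, 0.227] pointing down, gripper open.
Joint ranges: [-176.03, 176.03], [-82.01, 121.73], [-58.28, 71.71], [-173.87, 95.51], [-174.79, -0.11], [-173.66, 173.66]. Speed limits (degrees/s): [136.94, 136.94, 172.46, 180, 180, 180].

## Interface

Orientations are given as [roll, pitch, yaw] about the fixed x, y, z axes, in that order (R = Rz(yaw) Ry(pitch) Rx(roll)).
In Python, from plant import ctrl, imaging, close_job gives the robot as it stands.
- The arm moves only by the shell command python3 -m crank 'ROWS'. ROWS is JSON, a list of rows, each a list of 3 entries, a list of its own where there are three numbers: the shift along the world's x, y, z in m, then the turn, a rotation vector about the world's x, y, z in degrees, then the opening, from -1 (shut) to 1 (fully open), so that 0 is half open. A call has 1 to 12 rows; each row shifts and turns the commanded pose from where the row before left it; what a row does not reach is not made up. A row lasts 1/10 s, in which the tool goes at most 50 mm and 8.59 degrees, less where a joint would pass 70% of its speed; a pose out of reach is approached as far as the arm can. A call is refused whole if a number of a shift passes 0.05 or a number of a turn 8.59, either way. A call with a gripper value outside its range is refused whole. The fingers move at their own pace and stop on an object; the grip force is fixed at half the most. Time passes only in rows, so rows that do not move let the fingers close. It gives the time, the measured TCP pose, the force, the opening and the grip force at its end, in the units of the state.
- ctrl.get_obs(): the state, without advancing time (a new reading comes with each control period).
- imaging.snapshot(name): name is "scene" or "side" or "wrist"; returns (picture, depth): 480x640x3 uint8, blue, green, red; 480x640 float32, m along the optical axis (not along the pixel's ray), 0 where there is no reading.
- imaging.camera_model(name): a dict with "mtx" (3x3 intrinsics, pixels), "D" ([k1, k2, p1, p2, k3] as OpenCV has them; the pictures are not rectified), "R" (3x3) and "t" (3): a world point X has camera coordinates R X + t. Camera axes: x right, y down, z forward; pixel columns grow to the right and rows downward; lengths in m; the calibration is good to about 2 mm. A picture is of the moment at which its call begins: read the wrist's pose just before it. camera_model takes no time and is no camera call; for the wrist camera it gives the pose at the moment of the call.
- close_job(): hands the job in; it is judged then, once.
The state is a dict: "clock": time; "joint_pos": joint angles; "qvel": joint speeds; "tau": joint torques, N m; "tool_pos": TCP position; "orientation": TCP orientation; "force": force on the tool from outside, world axes, zero at the start; "moment": the same for the moment, N m; "opening": finger opening in m; "gripper_force": force on a finger pad.
Only numpy, scipy, OpenCV 4.12 (cv2) and the standard library are available. Lean on these libraries where they do the work, as an engineer would, in place of code of your own. Each camera call takes 0.05 s, during which the arm holds its last target. There are 200 camera calls.

## Working session

There is one attempt and no reset: what is moved stays moved. The work goes in short steps, Python scripts to look and compute and a shell command to move; the robot and the scene stay as the last step left them, time stands still between calls to the robot, and variables do not carry over. Pictures are saved under pics/ and viewed, at most 10 in all, crops included, and the job is handed in when it is done.

```bash
mkdir -p pics; cat > h.py <<'E'
import numpy as np, cv2
from plant import ctrl, imaging
def snap(n):
    m=imaging.camera_model(n); im,d=imaging.snapshot(n); return im,d,m
def ray(m,uv,z):
    uv=np.array(uv,float).reshape(-1,1,2)
    p=cv2.undistortPoints(uv,np.array(m['mtx']),np.array(m['D'])).reshape(-1,2)
    R=np.array(m['R']);t=np.array(m['t']).ravel()
    d=np.c_[p,np.ones(len(p))]@R; c=-R.T@t
    return c+d*((z-c[2])/d[:,2])[:,None]
E
python3 - <<'E'
from h import *
a=snap('scene');b=snap('side')
np.savez('s0.npz',a=a[0],b=b[0],da=a[1],db=b[1])
cv2.imwrite('pics/a.png',a[0]);cv2.imwrite('pics/b.png',b[0])
for im,d,m in(a,b):
    h=cv2.cvtColor(im,cv2.COLOR_BGR2HSV)
    for n,lo,hi in(('red0',(0,150,80),(7,255,255)),('red1',(173,150,80),(180,255,255)),('blue',(100,120,60),(130,255,255)),('green',(45,100,50),(90,255,255)),('yel',(20,130,120),(35,255,255))):
        k,l,s,c=cv2.connectedComponentsWithStats(cv2.inRange(h,lo,hi))
        for i in range(1,k):
            if s[i,4]>40: print(n,s[i],c[i].round(1),ray(m,c[i],.152).round(3))
    print(np.array(m['R']).round(2),np.array(m['t']).round(3))
o=ctrl.get_obs();print(o['clock'],o['tool_pos'],o['orientation'],o['opening'],ctrl.tcp_to_grasp)
E
```

```text
red0 [609 207  10   7  42] [613.  209.8] [[0.804 0.84  0.152]]
red0 [292 229  22  15 163] [302.9 234.8] [[ 0.482 -0.012  0.152]]
blue [373 184   8   7  44] [376.7 186.5] [[0.384 0.289 0.152]]
blue [605 194  10   7  51] [609.6 197.1] [[0.758 0.89  0.152]]
blue [592 219  11   8  64] [597.  222.2] [[0.819 0.744 0.152]]
blue [323 259  11   9  76] [328.2 263.1] [[ 0.608 -0.005  0.152]]
green [335 227  18   9 111] [343.4 231.4] [[0.52  0.091 0.152]]
green [345 254  12   9  74] [350.8 257.8] [[0.617 0.054 0.152]]
yel [294 236  26  21 236] [309.3 247.8] [[ 0.535 -0.021  0.152]]
yel [ 119  282   99   61 1830] [171.1 311.5] [[ 0.58  -0.39   0.152]]
yel [141 309  18   8  54] [148.  312.4] [[ 0.558 -0.437  0.152]]
yel [ 129  312  113   90 2953] [184.5 368.8] [[ 0.738 -0.403  0.152]]
[[ 0.46  0.89 -0.  ]
 [ 0.59 -0.31 -0.74]
 [-0.66  0.34 -0.67]] [-0.24  -0.209  1.578]
red0 [332 213  28  26 385] [343.3 225. ] [[ 0.494 -0.03   0.152]]
blue [    0     0   161   167 13867] [55. 55.] [[ 1.472 -0.414  0.152]]
blue [438  24   6   8  42] [440.5  27.5] [[ 0.44  -0.879  0.152]]
blue [ 200   65   73   46 1349] [236.7  90.1] [[ 0.887 -0.396  0.152]]
blue [281 218  15  14 156] [288.7 224.2] [[0.6   0.001 0.152]]
blue [349 374  18  20 290] [357.5 383.4] [[0.373 0.298 0.152]]
green [267 238  15  14 168] [273.9 244.2] [[0.61  0.06  0.152]]
green [309 268  24  24 333] [320.4 279.5] [[0.496 0.114 0.152]]
green [254 422  14  15 165] [260.3 429.2] [[0.496 0.42  0.152]]
yel [320 220  46  33 754] [342.2 238.9] [[0.485 0.006 0.152]]
[[-0.95 -0.3   0.  ]
 [-0.23  0.73 -0.64]
 [ 0.19 -0.62 -0.76]] [0.497 0.199 1.162]
0.1 [ 0.20562698 -0.64246049  0.22573947] [ 1.79915388e+02 -7.97585045e-03 -1.62255442e+02] 0.08764084759585863 0.0188
```

View pics/a.png

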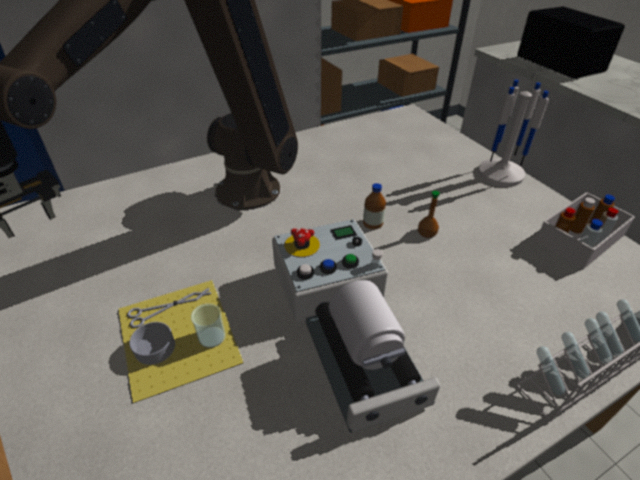

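View pics/b.png

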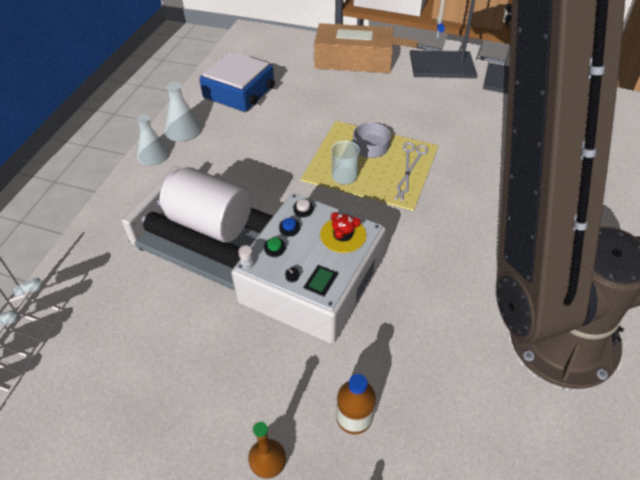

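The scene view shows the mill with red mushroom at (303,237), and white, blue, green buttons at (305,271), (328,265), (350,260); the vial is at about (378,256). The side view agrees, with red at (343,225) and blue at (289,224). I'll move above with the gripper shut and look through the wrist camera.

```bash
python3 -m crank '[[[0.018,0.040,0.022],[0,0,0],-1],[[0.020,0.042,0.015],[0,0,0],-1],[[0.021,0.043,0.01],[0,0,0],-1],[[0.021,0.043,0.01],[0,0,0],-1],[[0.021,0.043,0.01],[0,0,0],-1],[[0.021,0.043,0.01],[0,0,0],-1],[[0.021,0.043,0.01],[0,0,0],-1],[[0.021,0.043,0.01],[0,0,0],-1],[[0.021,0.043,0.01],[0,0,0],-1],[[0.021,0.043,0.01],[0,0,0],-1],[[0.021,0.043,0.01],[0,0,0],-1],[[0.021,0.043,0.01],[0,0,0],-1]]'
python3 -m crank '[[[0.021,0.045,0],[0,0,0],-1],[[0.021,0.043,0],[0,0,0],-1],[[0,0.02,0],[0,0,0],-1],[[0,0,0],[0,0,0],-1],[[0,0,0],[0,0,0],-1]]'
python3 - <<'E'
from h import *
a=snap('wrist');np.savez('w1.npz',im=a[0],d=a[1],**{k:np.array(v) for k,v in a[2].items() if k in('mtx','D','R','t')})
cv2.imwrite('pics/w1.png',a[0])
print(ctrl.get_obs()['joint_pos'])
E
```

```text
clock: 1.3
tool_pos: [0.4539, -0.1288, 0.3641]
orientation: [180.0, 0.0, -162.2]
force: [1.6, -0.8, 0.1]
opening: 0.0014
gripper_force: 0.0
clock: 1.8
tool_pos: [0.4956, -0.0225, 0.3632]
orientation: [-180.0, -0.0, -162.2]
force: [0.6, -0.7, -0.9]
opening: 0.0007
gripper_force: 0.0
[ 2.00790935e+01 -2.09778892e-01 -7.51457625e+00  3.13650588e-03
 -8.27197535e+01 -9.23080570e+01]
```

View pics/w1.png

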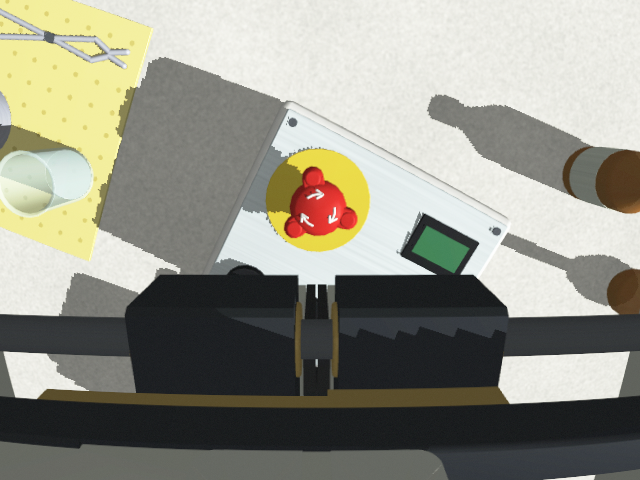

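The wrist view shows the mushroom whole: yellow plate centred about (318,200), lobes near (313,177), (294,228) and (348,218). The buttons lie hidden beneath the gripper.

```bash
python3 - <<'E'
from h import *
w=dict(np.load('w1.npz'));im=w['im']
h=cv2.cvtColor(im,cv2.COLOR_BGR2HSV)
roi=np.zeros(im.shape[:2],np.uint8);roi[135:265,250:385]=255
red=cv2.inRange(h,(0,130,60),(8,255,255))|cv2.inRange(h,(172,130,60),(180,255,255));red&=roi
red=cv2.morphologyEx(red,cv2.MORPH_CLOSE,np.ones((5,5)))
yel=(cv2.inRange(h,(20,130,40),(35,255,255))&roi)|red
c=max(cv2.findContours(yel,0,1)[0],key=cv2.contourArea);e=cv2.fitEllipse(cv2.convexHull(c));print('plate',e,ray(w,e[0],.133))
rc=max(cv2.findContours(red,0,1)[0],key=cv2.contourArea)[:,0].astype(float)
C=ray(w,e[0],.133)[0]
P=ray(w,rc,.1715)
v=P[:,:2]-C[:2];r=np.hypot(*v.T);a=np.degrees(np.arctan2(v[:,1],v[:,0]))%360
for lo in range(0,360,10):
    s=(a>=lo)&(a<lo+10)
    if s.any(): print(lo,(r[s].max()*1e3).round(1),end='; ')
# lobe phase via 3-fold harmonic of r
th=np.radians(np.arange(0,360,2));ri=np.interp(np.degrees(th),np.sort(a),r[np.argsort(a)],period=360)
print('\nphase',np.degrees(np.angle((ri*np.exp(3j*th)).sum()))/3, 'ctr offset harmonic',2*(ri*np.exp(1j*th)).mean())
lob=[(313,177),(294,228),(348,218)]
print(ray(w,lob,.1715).round(4),w['R'].round(3),(-w['R'].T@w['t'].ravel()).round(3))
s=np.load('s0.npz')
for n,k,bu,wh in(('scene','a',(328.2,263.1),(305,270)),('side','b',(288.7,224.2),(303,206))):
    m=imaging.camera_model(n);print(n,ray(m,[bu,wh],.150).round(4))
E
```

```text
plate ((317.3553771972656, 199.68630981445312), (102.48094940185547, 103.23825073242188), 91.15092468261719) [[ 0.48985452 -0.02386741  0.133     ]]
0 23.1; 10 22.7; 20 23.0; 30 23.4; 40 23.3; 50 23.1; 60 28.1; 70 33.5; 80 34.2; 90 33.4; 100 30.4; 110 22.9; 120 22.6; 130 22.9; 140 22.4; 150 22.7; 160 22.4; 170 22.7; 180 26.1; 190 32.3; 200 33.6; 210 33.2; 220 30.6; 230 22.7; 240 22.7; 250 22.6; 260 22.9; 270 22.6; 280 22.7; 290 22.6; 300 26.2; 310 31.6; 320 34.0; 330 33.9; 340 31.3; 350 24.4; 
phase -32.312336506865 ctr offset harmonic (0.0003202630576252696+0.00024717174844669386j)
[[ 0.4671 -0.035   0.1715]
 [ 0.5123 -0.0371  0.1715]
 [ 0.4905  0.0029  0.1715]] [[-0.306  0.952 -0.   ]
 [ 0.92   0.296  0.259]
 [ 0.246  0.079 -0.966]] [ 0.428 -0.045  0.52 ]
scene [[ 0.6059 -0.004   0.15  ]
 [ 0.6005 -0.0659  0.15  ]]
side [[ 6.006e-01 -3.000e-04  1.500e-01]
 [ 5.895e-01 -5.740e-02  1.500e-01]]
```

```bash
python3 -m crank '[[[-0.0055,-0.0015,-0.045],[0,0,0],-1],[[0,0,-0.045],[0,0,0],-1],[[0,0,-0.045],[0,0,0],-1],[[0,0,-0.03],[0,0,0],-1],[[0,0,-0.012],[0,0,0],-1],[[0,0,0],[0,0,0],-1],[[0,0,0],[0,0,0],-1]]'
python3 -m crank '[[[0,0,-0.004],[0,0,0],-1],[[0,0,-0.004],[0,0,0],-1],[[0,0,-0.002],[0,0,0],-1],[[0,0,-0.002],[0,0,0],-1],[[0,0,-0.001],[0,0,0],-1],[[0,0,0],[0,0,0],-1]]'
```

```text
clock: 2.55
tool_pos: [0.4913, -0.0247, 0.1881]
orientation: [-180.0, 0.1, -162.3]
force: [-0.6, -1.0, 0.7]
opening: 0.0004
gripper_force: 0.0
clock: 3.15
tool_pos: [0.4907, -0.0243, 0.1746]
orientation: [-180.0, 0.1, -162.2]
force: [-2.4, -0.4, 8.1]
opening: 0.0003
gripper_force: 3.9
```

```bash
python3 -m crank '[[[0,0,-0.002],[0,0,0],-1],[[0,0,-0.002],[0,0,0],-1],[[0,0,-0.002],[0,0,0],-1],[[0,0,0],[0,0,0],-1]]'
python3 -m crank '[[[0,0,-0.002],[0,0,0],-1],[[0,0,-0.001],[0,0,0],-1],[[0,0,0],[0,0,0],-1]]'
```

```text
clock: 3.55
tool_pos: [0.4902, -0.0243, 0.1673]
orientation: [-180.0, -0.0, -162.2]
force: [0.2, -0.8, 0.3]
opening: 0.0009
gripper_force: 0.0
clock: 3.85
tool_pos: [0.4909, -0.0245, 0.1667]
orientation: [-179.9, 0.1, -162.2]
force: [-6.4, 0.8, 18.9]
opening: 0.0005
gripper_force: 9.5
```

It's latched: solid stop, 19 N at z=0.1667. Now I'll lift off and drop beside the lobe at 208°, with the tool's y tangential.

```bash
python3 -m crank '[[[0,0,0.02],[0,0,0],-1],[[0,0,0.015],[0,0,5],-1],[[-0.007,-0.023,0],[0,0,5],-1],[[-0.008,-0.023,0],[0,0,0],-1],[[0,0,0],[0,0,0],-1],[[0,0,0],[0,0,0],-1]]'
python3 - <<'E'
from h import *
im,d,m=snap('scene');i2,d2,m2=snap('side')
cv2.imwrite('pics/c.png',np.hstack([cv2.resize(im[190:310,250:400],(400,320),interpolation=2),cv2.resize(i2[150:310,230:430],(400,320),interpolation=2)]))
# finger extents in the tool frame from wrist depth (w1)
w=dict(np.load('w1.npz'));D=w['d'];v,u=np.nonzero((D>0.03)&(D<.26))
p=cv2.undistortPoints(np.c_[u,v].astype(float).reshape(-1,1,2),w['mtx'],w['D']).reshape(-1,2)
z=D[v,u];X=(np.c_[p*z[:,None],z]-w['t'].ravel())@w['R']
o=X-np.array([.4956,-.0225,.3632]);a=np.radians(108)
y=o[:,:2]@[np.cos(a),np.sin(a)];x=o[:,:2]@[np.cos(a-np.pi/2),np.sin(a-np.pi/2)]
for lo in(-5,0,5,10,15,20,30,40,60):
    s=(o[:,2]*1e3>=lo)&(o[:,2]*1e3<lo+5)
    if s.sum()>3: print(lo,s.sum(),(y[s].min()*1e3).round(),(y[s].max()*1e3).round(),(x[s].min()*1e3).round(),(x[s].max()*1e3).round())
E
```

```text
clock: 4.45
tool_pos: [0.4752, -0.0707, 0.1995]
orientation: [180.0, 0.0, -152.3]
force: [0.1, 0.7, 0.1]
opening: 0.0003
gripper_force: 0.0
-5 19 -4.0 3.0 -11.0 -11.0
0 99 -7.0 6.0 -13.0 -11.0
5 159 -7.0 6.0 -13.0 -10.0
10 182 -7.0 6.0 -13.0 -11.0
15 288 -7.0 6.0 -13.0 -5.0
20 125 -4.0 6.0 -13.0 -10.0
30 19 -5.0 4.0 -13.0 -11.0
40 283 -4.0 4.0 -5.0 8.0
60 24 -4.0 81.0 -16.0 -4.0
```

View pics/c.png

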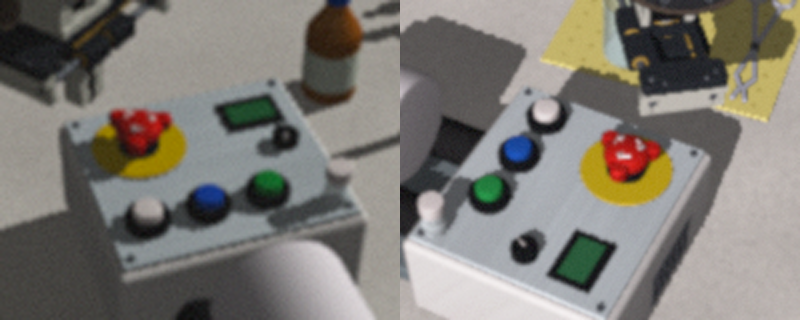

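The crop shows the mushroom and all the buttons clear of the gripper, with the fingertips above the lower-left side of the plate. Next I descend and close on the lobe tangentially.

```bash
python3 -m crank '[[[0,0,-0.03],[0,0,0],-1],[[0,0,-0.018],[0,0,0],-1],[[0,0,0],[0,0,0],-1],[[0,0,0],[0,0,0],-1]]'
python3 -m crank '[[[-0.0014,0.0026,0],[0,0,0],-1],[[-0.0014,0.0026,0],[0,0,0],-1],[[0,0,0],[0,0,0],-1]]'
python3 -m crank '[[[-0.0014,0.0026,0],[0,0,0],-1],[[-0.0014,0.0026,0],[0,0,0],-1],[[0,0,0],[0,0,0],-1]]'
```

```text
clock: 4.95
tool_pos: [0.4756, -0.0701, 0.1519]
orientation: [-180.0, -0.0, -152.2]
force: [0.6, 0.4, 1.2]
opening: 0.0005
gripper_force: 0.0
clock: 5.25
tool_pos: [0.4727, -0.0647, 0.1523]
orientation: [-180.0, 0.1, -152.2]
force: [-0.1, -0.6, -0.3]
opening: 0.0005
gripper_force: 0.0
clock: 5.55
tool_pos: [0.4695, -0.0599, 0.1518]
orientation: [-180.0, 0.0, -152.2]
force: [-0.4, -1.7, 0.6]
opening: 0.0006
gripper_force: 0.8
```

```bash
python3 -m crank '[[[-0.0042,0.0028,0],[0,0,-7],-1],[[-0.0039,0.0033,0],[0,0,-7],-1],[[0,0,0],[0,0,0],-1]]'
python3 -m crank '[[[-0.0035,0.0037,0],[0,0,-7],-1],[[-0.0030,0.0041,0],[0,0,-7],-1],[[0,0,0],[0,0,0],-1]]'
python3 -m crank '[[[-0.0025,0.0044,0],[0,0,-7],-1],[[0,0,0],[0,0,0],-1]]'
```

```text
clock: 5.85
tool_pos: [0.4617, -0.0541, 0.1519]
orientation: [-180.0, 0.0, -166.3]
force: [2.2, -3.9, 1.1]
opening: 0.0
gripper_force: 2.0
clock: 6.15
tool_pos: [0.455, -0.0463, 0.1518]
orientation: [-180.0, 0.0, 179.9]
force: [-0.2, -3.6, 3.6]
opening: 0.0005
gripper_force: 1.9
clock: 6.35
tool_pos: [0.4524, -0.0416, 0.1515]
orientation: [180.0, -0.0, 172.9]
force: [-0.4, -1.8, 0.5]
opening: 0.0006
gripper_force: 1.0
```

```bash
python3 -m crank '[[[-0.0019,0.0047,0],[0,0,-6],-1],[[0,0,0],[0,0,0],-1],[[0,0,0],[0,0,0],-1]]'
python3 - <<'E'
from h import *
a=snap('wrist');cv2.imwrite('pics/d.png',a[0])
E
```

```text
clock: 6.65
tool_pos: [0.4506, -0.037, 0.1513]
orientation: [-180.0, -0.0, 167.1]
force: [-0.4, -2.0, -1.6]
opening: 0.0006
gripper_force: 0.9
```

View pics/d.png

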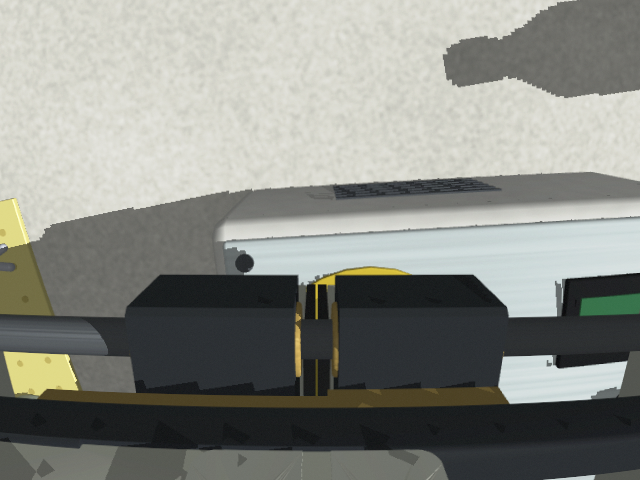

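```bash
python3 -m crank '[[[-0.014,-0.008,0],[0,0,0],-1],[[-0.02,-0.008,0],[0,0,0],-1],[[0,0,0.04],[0,0,0],-1],[[0,0,0.045],[0,0,8],-1],[[0.01,0,0.045],[0,0,8],-1],[[0.03,0,0.03],[0,0,8],-1],[[0.045,0.01,0.02],[0,0,8],-1],[[0.045,0.01,0.01],[0,0,0],-1],[[0.045,0.01,0.01],[0,0,0],-1],[[0.01,0.01,0.01],[0,0,0],-1],[[0,0,0],[0,0,0],-1],[[0,0,0],[0,0,0],-1]]'
python3 - <<'E'
from h import *
a=snap('wrist');np.savez('w2.npz',im=a[0],d=a[1],**{k:np.array(v) for k,v in a[2].items() if k in('mtx','D','R','t')})
cv2.imwrite('pics/e.png',a[0])
E
```

```text
clock: 7.9
tool_pos: [0.6009, -0.0131, 0.361]
orientation: [180.0, -0.0, -161.1]
force: [-0.8, 0.3, -0.9]
opening: 0.0003
gripper_force: 0.0
```

View pics/e.png

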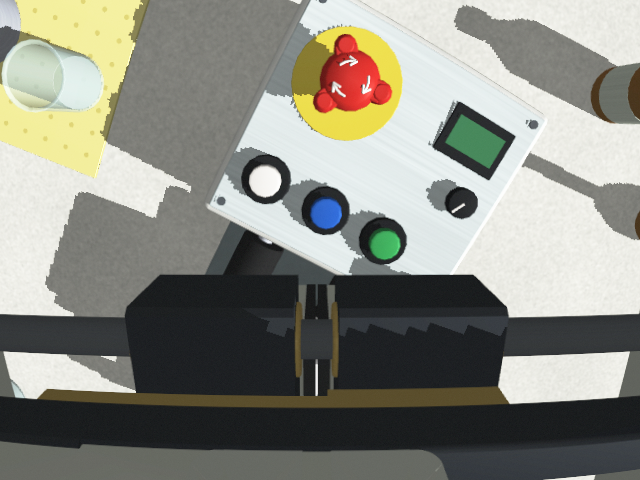

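The mushroom at (348,78) is back at its rest turn. The buttons show at white (265,180), blue (326,212) and green (384,241). Next I'll measure blue's position and the mushroom's height.

```bash
python3 - <<'E'
from h import *
w=dict(np.load('w2.npz'));im=w['im'];D=w['d'];R,t=w['R'],w['t'].ravel()
h=cv2.cvtColor(im,cv2.COLOR_BGR2HSV)
b=cv2.inRange(h,(100,130,60),(130,255,255));k,l,s,c=cv2.connectedComponentsWithStats(b)
i=1+s[1:,4].argmax();print(s[i],c[i],ray(w,c[i],.152))
def X(u,v):
    z=np.median(D[v-3:v+4,u-3:u+4]);p=cv2.undistortPoints(np.array([[[u,v]]],float),w['mtx'],w['D']).ravel();return (np.r_[p*z,z]-t)@R
for n,q in(('red',(350,80)),('plate',(345,128)),('deck',(400,160)),('blue',tuple(c[i].astype(int))),('ring',(309,203))):print(n,X(*q).round(4))
w1=dict(np.load('w1.npz'));D=w1['d'];w=w1;R,t=w['R'],w['t'].ravel();print('red before',X(318,208))
E
```

```text
[310 197  32  33 832] [325.59134615 212.47355769] [[ 0.60003033 -0.00525434  0.152     ]]
red [ 0.4927 -0.0233  0.1751]
plate [ 0.527  -0.0121  0.1318]
deck [0.5372 0.0442 0.1289]
blue [ 0.5999 -0.0058  0.1513]
ring [ 0.5987 -0.021   0.141 ]
red before [ 0.48949928 -0.02352635  0.17512472]
```

```bash
python3 -m crank '[[[-0.001,0.008,-0.045],[0,0,0],-1],[[0,0,-0.045],[0,0,0],-1],[[0,0,-0.045],[0,0,0],-1],[[0,0,-0.045],[0,0,0],-1],[[0,0,-0.02],[0,0,0],-1],[[0,0,0],[0,0,0],-1],[[0,0,0],[0,0,0],-1]]'
python3 -m crank '[[[0,0,-0.004],[0,0,0],-1],[[0,0,-0.003],[0,0,0],-1],[[0,0,-0.003],[0,0,0],-1],[[0,0,-0.003],[0,0,0],-1],[[0,0,0],[0,0,0],-1],[[0,0,0],[0,0,0],-1]]'
```

```text
clock: 8.65
tool_pos: [0.6003, -0.0054, 0.1627]
orientation: [-180.0, 0.1, -161.2]
force: [0.8, -0.1, 0.1]
opening: 0.0003
gripper_force: 0.0
clock: 9.25
tool_pos: [0.6008, -0.0049, 0.1489]
orientation: [-180.0, 0.0, -161.2]
force: [0.4, 1.0, 3.4]
opening: 0.0001
gripper_force: 1.7
```

```bash
python3 -m crank '[[[0,0,-0.002],[0,0,0],-1],[[0,0,-0.0015],[0,0,0],-1],[[0,0,0],[0,0,0],-1],[[0,0,0],[0,0,0],-1]]'
```

```text
clock: 9.65
tool_pos: [0.6009, -0.0049, 0.1462]
orientation: [-180.0, 0.1, -161.2]
force: [-2.9, 1.0, 10.7]
opening: 0.0005
gripper_force: 5.6
```

Fully in (10.7 N on the stop). Now I lift away and check.

```bash
python3 -m crank '[[[0,0,0.02],[0,0,0],-1],[[0,0,0.045],[0,0,0],-1],[[0,0,0.045],[0,0,0],-1],[[0,0,0.045],[0,0,0],-1],[[0,0,0.045],[0,0,0],-1],[[0,0,0.02],[0,0,0],-1],[[0,0,0],[0,0,0],-1],[[0,0,0],[0,0,0],-1],[[0,0,0],[0,0,0],-1]]'
python3 - <<'E'
from h import *
im,D,w=snap('wrist');cv2.imwrite('pics/f.png',im);R,t=np.array(w['R']),np.array(w['t']).ravel()
h=cv2.cvtColor(im,cv2.COLOR_BGR2HSV)
for n,lo,hi in(('blue',(100,130,60),(130,255,255)),('red',(0,150,80),(8,255,255))):
    k,l,s,c=cv2.connectedComponentsWithStats(cv2.inRange(h,lo,hi)*(np.arange(640)<420).astype(np.uint8));i=1+s[1:,4].argmax();u,v=c[i].astype(int)
    z=np.median(D[v-3:v+4,u-3:u+4]);p=cv2.undistortPoints(c[i].reshape(1,1,2),np.array(w['mtx']),np.array(w['D'])).ravel();print(n,c[i],(np.r_[p*z,z]-t)@R)
E
```

```text
clock: 10.55
tool_pos: [0.5998, -0.005, 0.3631]
orientation: [180.0, -0.2, -161.3]
force: [-0.1, -0.7, 0.2]
opening: 0.0005
gripper_force: 0.0
blue [316.41190765 210.68043742] [ 0.60021423 -0.0050877   0.15103235]
red [339.13690476  78.08779762] [ 0.4923303  -0.02335398  0.17523432]
```

View pics/f.png

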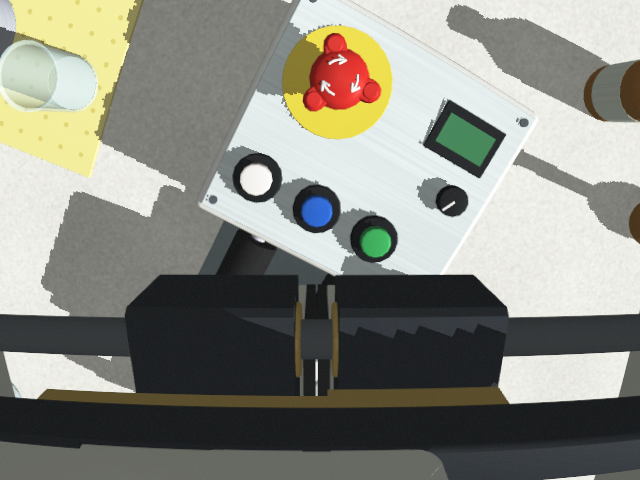

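The red head at (339,78) and the blue button at (316,210) are both out again, at heights 0.175 and 0.151. The white and green buttons and the knob look unchanged.

```bash
python3 -c "
from plant import close_job
print(close_job())"
```

```text
the job is handed in; nothing more can be done
None
```

The e-stop check is done and handed in at about 10.6 s of the 48 s allowed: the red button was pressed until it latched, turned clockwise until it sprang back up, and then the blue reset was pressed right in and came back out; the last wrist-camera picture showed the green and white buttons and the speed knob unchanged, but the vial was out of its view.

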